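# Unlock the eccentric cam and close the sharps dock's cover

## Robot

A 6-joint arm with a two-finger parallel gripper is mounted at the origin on the work surface. World frame = base frame: x ahead of the robot, y to its left, z up, the work surface at z = 0. Lengths are in m, angles in degrees, forces in N, time in s.
With the tool pointing down it reaches from about 0.375 to 0.925 m from the base axis. Payload 5.7 kg.
Tool frame: the origin (TCP) lies on the centre line of the jaws, within the pads' length; the fingertips stand 8 mm ahead of it and the grasp point (between the pads) lies 11 mm behind it; y points along the fingers, x is the direction in which the jaws open and shut, and the axes are right-handed (so a half turn about y gives the same grasp; the last joint's range is limited). The gripper opens to 88 mm and grips with 3 to 60 N. Pads are 20 mm wide; open, the fingers measure 115 mm over their backs; the gripper's body (75 mm by 178 mm) begins 61 mm behind the grasp point.
Start: joints at [65.827, 20.558, 86.54, -0, 72.909, -6.595], TCP at [0.181, 0.572, 0.194] pointing down, gripper open.
Joint ranges: [-170.27, 170.27], [-57.76, 135], [12.27, 136.19], [-55.21, 235.2], [11.17, 155.16], [-170.74, 170.74]. Speed limits (degrees/s): [136.94, 136.94, 180, 180, 180, 180].

## Interface

Orientations are given as a 3x3 rotation matrix whose columns are the frame's x, y, z axes.
In Python, from workcell import sense, eyes, job gives the robot as it stands.
- The arm moves only by the shell command python3 -m handwheel 'ROWS'. ROWS is JSON, a list of rows, each an object with "claw": the closure, from -1 (fully open) to 1 (shut), so that 0 is half open; "travel": the shift along the tool's x, y, z in m, a list of three; "rotation": the turn, a rotation vector about the tool's x, y, z in rad, a list of three. In form: [{"claw": claw, "travel": [dx, dy, dz], "rotation": [wx, wy, wz]}, ...]. A call has exactly 8 rows; each row shifts and turns the pose as measured when the row begins, along the tool's axes as they then stand; what a row does not reach is not made up. A row lasts 1/12 s, in which the tool goes at most 41.7 mm and 7.16 degrees, less where a joint would pass 70% of its speed; a pose out of reach is approached as far as the arm can. A call is refused whole if a number of a shift passes 0.0417 or a number of a turn 0.125, either way. A call with a gripper value outside its range is refused whole. The fingers move at their own pace and stop on an object; the grip force is fixed at half the most. Time passes only in rows, so rows that do not move let the fingers close, or fill a call up. It gives the time, the measured TCP pose, the force and the opening at its end, in the units of the state.
- sense(): the state, without advancing time (a new reading comes with each control period).
- eyes.capture(name): name is "side" or "top"; returns a dict with "image" (384x512x3 uint8, red, green, blue), "depth" (384x512 float32, m along the optical axis (not along the pixel's ray), 0 where there is no reading), "vfov" (degrees; the focal length in pixels is half the picture's height over the tangent of half this angle, whatever the lens; pixels are square), "cx", "cy" (the principal point, pixels), "k1" (the pictures are not rectified: a ray, as slopes to the right and down, at radius r is drawn at 1 + k1 r^2 times it, then the intrinsics apply), "R" (3x3) and "t" (3): a world point X has camera coordinates R X + t. Camera axes: x right, y down, z forward; pixel columns grow to the right and rows downward; lengths in m; the calibration is good to about 2 mm. A picture is of the moment at which its call begins.
- job.job_done(): hands the job in, once; it reports no verdict.
The state is a dict: "t": time; "joints": joint angles; "qvel": joint speeds; "joint_torque": joint torques, N m; "tcp_pos": TCP position; "tcp_rot": TCP orientation; "contact_force": force on the tool from outside, world axes, zero at the start; "torque": the same for the moment, N m; "grip_width": opening from 0.0 (shut) to 1.0 (fully open).
Only numpy, scipy, OpenCV 4.12 (cv2) and the standard library are available. Lean on these libraries where they do the work, as an engineer would, in place of code of your own. Each camera call takes 0.05 s, during which the arm holds its last target. There are 200 camera calls.

## Task

Close the sharps dock: with the fingertips, push the upright fin of its eccentric lock round until the cam's low point faces the cover (the fin then points straight away from the cover), and only then push the cover forward by its heel until it is fully home over the opening. Only push, never grip, pinch or lift anything, and do not force the cover against a cam that is not yet at its low point. Leave the vial, bottle, carton and bowl where they stand.

Things in the scene. Friction and masses are not known exactly. Their poses are not given: they have to be found in the camera images.
- dock: the sharps dock, fixed to the bench: a low yellow box, flat yellow deck 55 mm above the bench. Origin on its underside; it reaches x -115 to +135 mm, y -105 to +105 mm. Its +x is 'forward', the way the cover slides, roughly away from the robot (yaw within 0.25 rad). Guide rails 10 mm high run along x on the deck at y -97 and +87 mm.
- opening (a point): centre of the chute opening in the deck, 55 mm above the bench; the opening is 40 mm (dock x) by 75 mm (dock y)
- cover (a joint): the grey plastic cover plate (60 mm long, 174 mm wide, top 62 mm above the bench), a slide along the dock's +x that cannot be lifted: 0 = fully back, 0.065 m = fully home over the opening, at a rigid stop. It needs about 3 N and stays where it is left.
- nose (a point): middle of the front face of the aluminium follower nose on the cover's front edge, 66 mm above the bench (its top at 70 mm), 60 mm wide in y. It meets the cam's rim before the cover is home, unless the cam is at its low point. It moves with the cover.
- heel (a point): centre of the upright rear face of the cover's heel, the face to push on, facing the dock's -x: 110 mm wide (y), 62 to 98 mm above the bench; this point is 80 mm above the bench and moves with the cover. From that face the heel is 12 mm thick, then steps down to the plate, 40 mm long in all.
- cam (a joint): the fin's angle from the dock's +x, rad, counterclockwise from above positive. 0 = low point faces the cover, fin pointing along +x. Starts at -1.4 to -2.4 (fin to the right, or back right), to be turned counterclockwise; range -2.6 to 0.9, no stop or click at 0. Friction 0.25 N m (5 N at 50 mm out); stays where left. The cover gets fully home only with the cam within 0.5 rad of 0.
- pivot (a point): a fixed point on the cam's upright turning axis, 93 mm above the bench, at dock x 55, y -45 mm. The cam is an aluminium disc of 60 mm diameter, top 70 mm above the bench, its centre 20 mm off this axis: it reaches 10 mm from the axis at the low point, 50 mm at the lobe. A hub of 26 mm diameter stands on the axis, top 90 mm above the bench.
- fin_end (a point): outer end of the cam's fin, 93 mm above the bench: the fin is an upright dark steel blade 8 mm thick that runs 70 mm outwards from the pivot axis, over the disc's lobe, from 71 to 114 mm above the bench; it turns with the cam
- vial: small amber vial, 28 mm diameter, 48 mm high, standing loose on the dock's deck in its far left corner; origin under its base. Leave alone.
- bottle: clear plastic bottle, 56 mm diameter, 130 mm high, on the bench left of the dock; origin under its base. Leave alone.
- carton: white and blue plaster carton, 110 x 60 x 45 mm high, on the bench right of the dock; origin under its base. Leave alone.
- bowl: steel bowl, 100 mm diameter, 40 mm high, on the bench beyond the dock; origin under its base. Leave alone.

How it is judged (in metres and radians):
On the way, in this order (a step that is already met when the one before it is completed fails the run):
1. the cam is turned to its low point (within 0.45 rad) while the cover is still back (less than 30 mm forward) (value of joint cam between -0.45 and 0.45 rad and value of joint cover below 0.03 m), for 0.2 s.
2. the cover is pushed fully home (within 3 mm) (value of joint cover above 0.062 m), for 0.2 s.
At the end, for the whole second after the job is handed in: The cover is fully home (joint value over 62 of 65 mm), the cam is at its low point (within 0.45 rad), both at rest, and vial, bottle, carton and bowl are within 20 mm of where they stood (value of joint cam between -0.45 and 0.45 rad and value of joint cover above 0.062 m and velocity of joint cover below 0.01 m/s and velocity of joint cam between -0.05 and 0.05 rad/s and distance of each of vial, bottle, carton, bowl from where it was at the start of the episode below 0.02 m); the robot touches nothing.
It fails at once if the cover is forced against the cam (over 6 N between them) (contact force between cover and cam above 6 N).
It fails at once if the cover is pushed forward (over 30 mm) before the cam is at its low point (value of joint cover above 0.03 m and (value of joint cam below -0.5 rad or value of joint cam above 0.5 rad)).
It fails at once if the fin is gripped or forced (over 30 N from the fingers) (contact force between the fingers and cam above 30 N).
It fails at once if a bystander is lifted, carried or knocked (over 20 mm) (distance of any of vial, bottle, carton, bowl from where it was at the start of the episode above 0.02 m).
It also fails if it takes over 50 s, if anything falls off the work surface, if the arm or the gripper's body presses on something with over 40 N, if the wrist force passes 120 N, or if a joint passes its speed limit or range.

## Working session

There is one attempt and no reset: what is moved stays moved. The work goes in short steps, Python scripts to look and compute and a shell command to move; the robot and the scene stay as the last step left them, time stands still between calls to the robot, and variables do not carry over. Pictures are saved under pics/ and viewed, about 8 in all and at most 12, crops included, and the job is handed in when it is done.

```bash
mkdir -p pics; cat > h.py <<'E'
import numpy as np, cv2
from workcell import sense, eyes, job
def cap(n,f=None):
    c=eyes.capture(n); np.savez('/tmp/'+n+'.npz',**c)
    if f: cv2.imwrite('pics/'+f,cv2.cvtColor(c['image'],cv2.COLOR_RGB2BGR))
    return c
def world(c,u,v,d=None,z=None):
    h=c['image'].shape[0]; f=h/2/np.tan(np.radians(c['vfov'])/2)
    K=np.array([[f,0,c['cx']],[0,f,c['cy']],[0,0,1.]])
    p=cv2.undistortPoints(np.array([[[u,v]]],float),K,np.array([float(c['k1']),0,0,0]))[0,0]
    ray=np.array([p[0],p[1],1.]); R=np.array(c['R']);t=np.array(c['t'])
    o=-R.T@t; r=R.T@ray
    if z is not None: return o+r*(z-o[2])/r[2]
    if d is None: d=float(c['depth'][int(round(v)),int(round(u))])
    return o+r*d
E
python3 - <<'E'
from h import *
for n in('top','side'):
    c=cap(n,n+'0.png'); print(n,-np.array(c['R']).T@c['t'],c['vfov'],c['k1'])
s=sense();print(s['t'],s['tcp_pos'],s['tcp_rot'],s['grip_width'],s['contact_force'])
E
```

```text
top [0.55086138 0.06955066 0.74823747] 57.65441267759382 0.030103723683015404
side [0.48380694 0.68930768 0.81816051] 42.297293474835506 0.01234468497240403
0.1 [0.1809657  0.57136573 0.19361307] [[ 3.02005353e-01 -6.24508274e-04 -9.53306025e-01]
 [ 9.53304843e-01 -1.50746433e-03  3.02005966e-01]
 [-1.62568005e-03 -9.99998669e-01  1.40084466e-04]] 0.9958688293675974 [ 0.09957817  0.13712093 -1.32699535]
```

View pics/top0.png

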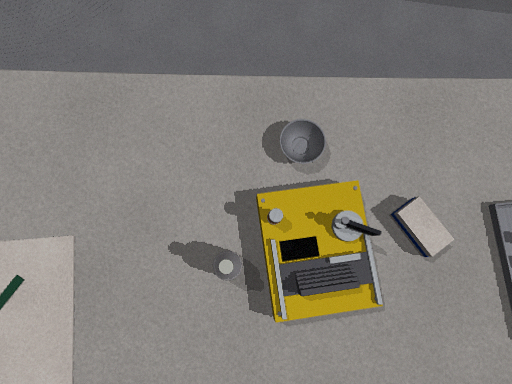

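View pics/side0.png

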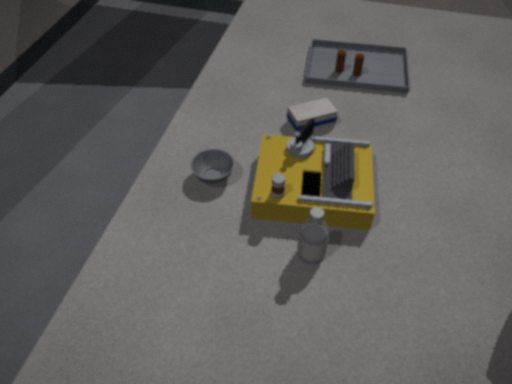

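The top view shows the dock with corners at about (258,194), (360,182), (382,305) and (275,321). The fin runs from the hub at (346,222) to (380,234), so it points right and slightly back. I'll enlarge the crop next.

```bash
python3 - <<'E'
from h import *
i=cv2.imread('pics/top0.png')[170:330,240:400]
cv2.imwrite('pics/crop0.png',cv2.resize(i,None,fx=3.75,fy=3.75,interpolation=cv2.INTER_CUBIC))
E
```

```text
(no output)
```

View pics/crop0.png

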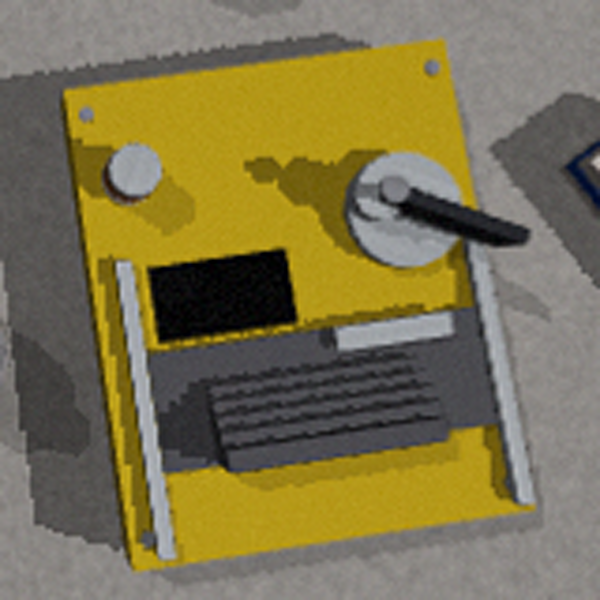

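```bash
python3 - <<'E'
from h import *
from scipy.optimize import least_squares
c=dict(np.load('/tmp/top.npz'))
W=lambda u,v,z=None:world(c,240+(u+.5)/3.75-.5,170+(v+.5)/3.75-.5,z=z)
D=[(135,105),(135,-105),(-115,-105),(-115,105)]
px=[(64,91),(443,40),(538,508),(133,571)]
P=np.array([W(*p,z=.055)[:2] for p in px]); D=np.array(D)/1000.
def res(q):
    R=np.array([[np.cos(q[2]),-np.sin(q[2])],[np.sin(q[2]),np.cos(q[2])]])
    return ((D@R.T+q[:2])-P).ravel()
r=least_squares(res,[.5,0,0]);q=r.x;print(q,r.fun*1000)
R=np.array([[np.cos(q[2]),-np.sin(q[2])],[np.sin(q[2]),np.cos(q[2])]])
inv=lambda p:(R.T@(p[:2]-q[:2])*1000).round(1)
print('hub',inv(W(397,188,.09)),'should 55,-45'); 
t=inv(W(526,237,.114));print('tip',t,np.arctan2(t[1]+45,t[0]-55),W(526,237,.114))
print('pivot',R@[.055,-.045]+q[:2])
for p in[(230,470),(448,440),(210,382)]:print('heel',inv(W(*p,z=.098)),inv(W(*p,z=.062)))
for p in[(336,349),(455,333)]:print('nose',inv(W(*p,z=.070)))
for n,p in dict(plateFL=(148,351),plateNL=(163,472)).items():print(n,inv(W(*p,z=.062)))
for p in [(148,268),(297,322)]:print('open',inv(W(*p,z=.055)))
print('vial',inv(W(135,172,.103)),W(135,172,.103))
h=W(397,188);print('depth hub',h,'deck',W(200,120),'heeltop',W(330,455), W(330,420),W(330,445))
for n,p in dict(bowl=(302,140),bottle=(226,267),carton=(424,228)).items():print(n,world(c,*p))
E
```

```text
[ 0.54695504 -0.07658143  0.14203413] [ 0.51799886  0.36366875  1.25175078 -0.51477411 -0.79154021  0.66121968
 -0.97820943 -0.51011432]
hub [ 56.1 -53.8] should 55,-45
tip [  22.6 -104.8] -2.0673268156012146 [ 0.58419265 -0.17715776  0.114     ]
pivot [ 0.60777126 -0.11334264]
heel [-66.7  54.4] [-71.7  49.4]
heel [-68.3 -53.2] [-73.4 -64.2]
heel [-24.5  57.2] [-27.2  52.4]
nose [-19.7 -13.3]
nose [-20.5 -75.7]
plateFL [-7.2 81.6]
plateNL [-67.7  83.4]
open [34.8 74.4]
open [-4.   1.1]
vial [81.7 78.4] [0.61670407 0.01255888 0.103     ]
depth hub [ 0.60763327 -0.11386382  0.11772158] deck [ 0.64963599 -0.02694172  0.055416  ] heeltop [ 0.48005775 -0.08087751  0.09849351] [ 0.49601024 -0.08278511  0.09297418] [ 0.48476127 -0.08098783  0.09878696]
bowl [ 0.79567446 -0.0568035   0.00424149]
bottle [0.5245462  0.10196759 0.13004588]
carton [ 0.59784277 -0.29529354  0.04427877]
```

Hub depth shows a cap up to about 118 mm, and it agrees with the pivot from the dock fit. The dock is at (0.547, -0.077) with yaw 0.142, the fin is at about -2.07 rad and the heel face is at dock x ≈ -68. I'll shut the fingers and turn the tool so its x is dock +y and its z is dock -x.

```bash
python3 -m handwheel '[{"claw":1,"travel":[0,0,0],"rotation":[0,-0.112,0]},{"claw":1,"travel":[0,0,0],"rotation":[0,-0.112,0]},{"claw":1,"travel":[0,0,0],"rotation":[0,-0.112,0]},{"claw":1,"travel":[0,0,0],"rotation":[0,-0.112,0]},{"claw":1,"travel":[-0.038,0,-0.0137],"rotation":[0,0,0]},{"claw":1,"travel":[-0.038,0,-0.0137],"rotation":[0,0,0]},{"claw":1,"travel":[-0.038,0,-0.0137],"rotation":[0,0,0]},{"claw":1,"travel":[-0.038,0,-0.0137],"rotation":[0,0,0]}]'
cat >> h.py <<'E'
Q=np.array([0.547,-0.0766,0.142])
def st():
    s=sense(); c,n=np.cos(Q[2]),np.sin(Q[2]); R=np.array([[c,-n],[n,c]])
    p=R.T@(np.array(s['tcp_pos'][:2])-Q[:2])*1000; f=R.T@np.array(s['contact_force'])[:2]
    M=np.array(s['tcp_rot']); print('t',round(s['t'],2),'dock',p.round(1),'z',round(s['tcp_pos'][2]*1000,1),'F',f.round(1),round(s['contact_force'][2],1),'xang',np.degrees(np.arctan2(M[1,0],M[0,0])).round(1),'ydown',M[:,1].round(3),'w',round(s['grip_width'],2),'j',np.round(s['joints'],0))
E
python3 -c "from h import *;st()"
```

```text
t: 0.77
tcp_pos: [0.2575, 0.431, 0.1897]
tcp_rot: [[-0.173, -0.004, -0.985], [0.985, -0.003, -0.173], [-0.002, -1.0, 0.004]]
contact_force: [-0.1, 1.1, 0.5]
grip_width: 0.434
t 0.77 dock [-214.7  543.4] z 189.7 F [0.  1.1] 0.5 xang 100.0 ydown [-0.004 -0.003 -1.   ] w 0.43 j [ 51.  13.  99.   0.  69. -49.]
```

```bash
python3 -m handwheel '[{"claw":1,"travel":[-0.0375,0,-0.0145],"rotation":[0,0.033,0]},{"claw":1,"travel":[-0.0375,0,-0.0145],"rotation":[0,0,0]},{"claw":1,"travel":[-0.0375,0,-0.0145],"rotation":[0,0,0]},{"claw":1,"travel":[-0.0375,0,-0.0145],"rotation":[0,0,0]},{"claw":1,"travel":[-0.0375,0,-0.0145],"rotation":[0,0,0]},{"claw":1,"travel":[-0.0375,0,-0.0145],"rotation":[0,0,0]},{"claw":1,"travel":[-0.0375,0,-0.0145],"rotation":[0,0,0]},{"claw":1,"travel":[-0.0375,0,-0.0145],"rotation":[0,0,0]}]' >/dev/null; python3 -c "from h import *;st()"
```

```text
t 1.43 dock [-98.6 230.6] z 188.6 F [0.5 0.7] 0.0 xang 98.2 ydown [-0.006 -0.004 -1.   ] w 0.0 j [  9.   8. 105.  -0.  67. -89.]
```

```bash
python3 -m handwheel '[{"claw":1,"travel":[-0.0385,0,-0.0132],"rotation":[0,0,0]},{"claw":1,"travel":[-0.0385,0,-0.0132],"rotation":[0,0,0]},{"claw":1,"travel":[-0.0385,0,-0.0132],"rotation":[0,0,0]},{"claw":1,"travel":[-0.0385,0,-0.0132],"rotation":[0,0,0]},{"claw":1,"travel":[-0.0385,0,-0.0132],"rotation":[0,0,0]},{"claw":1,"travel":[-0.0385,0,-0.0132],"rotation":[0,0,0]},{"claw":1,"travel":[-0.0375,0,-0.0132],"rotation":[0,0,0]},{"claw":1,"travel":[-0.036,0,-0.0132],"rotation":[0,0,0]}]' >/dev/null; python3 -c "from h import *;st()"
```

```text
t 2.1 dock [  4.9 -84.9] z 187.1 F [1.  0.5] -0.2 xang 98.1 ydown [-0.008 -0.002 -1.   ] w 0.01 j [ -22.   20.   88.   -0.   72. -120.]
```

```bash
python3 -m handwheel '[{"claw":1,"travel":[0.01,0,0],"rotation":[0,0,0]},{"claw":1,"travel":[0,0.016,0],"rotation":[0,0,0]},{"claw":1,"travel":[0,0.016,0],"rotation":[0,0,0]},{"claw":1,"travel":[0,0.016,0],"rotation":[0,0,0]},{"claw":1,"travel":[0,0.016,0],"rotation":[0,0,0]},{"claw":1,"travel":[0,0.016,0],"rotation":[0,0,0]},{"claw":1,"travel":[0,0.014,0],"rotation":[0,0,0]},{"claw":1,"travel":[0,0,0],"rotation":[0,0,0]}]' >/dev/null; python3 - <<'E'
from h import *
st();cap('side','side1.png');c=cap('top')
i=cv2.cvtColor(c['image'],cv2.COLOR_RGB2BGR)[170:330,240:400]
j=cv2.imread('pics/side1.png')[110:230,240:390]
k=cv2.resize(i,(390,390),interpolation=3);l=cv2.resize(j,(400,390),interpolation=3)
cv2.imwrite('pics/b1.png',np.hstack([k,l]))
E
```

```text
t 2.77 dock [  6.9 -85.5] z 87.2 F [-0.2 -0.7] -0.1 xang 97.4 ydown [-0.006 -0.005 -1.   ] w 0.01 j [ -22.   26.   94.   -0.   60. -119.]
```

View pics/b1.png

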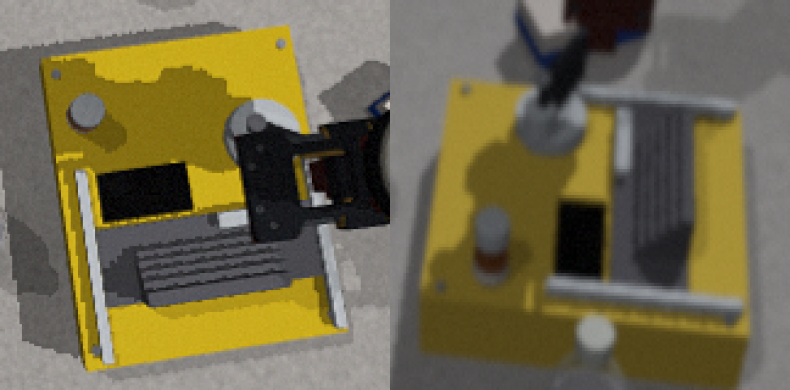

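The top view shows the gripper above the fin's right side, which fits. The side view shows only dark shapes near the fin at about (575,60), so I'll project the TCP to check before pushing.

```bash
cat >> h.py <<'E'
def proj(c,X):
    h=c['image'].shape[0]; f=h/2/np.tan(np.radians(c['vfov'])/2)
    K=np.array([[f,0,c['cx']],[0,f,c['cy']],[0,0,1.]])
    return cv2.projectPoints(np.array([X],float),cv2.Rodrigues(np.array(c['R']))[0],np.array(c['t'],float),K,np.array([float(c['k1']),0,0,0]))[0][0,0]
def d2w(x,y,z):
    c,n=np.cos(Q[2]),np.sin(Q[2]);return np.array([Q[0]+(c*x-n*y)/1e3,Q[1]+(n*x+c*y)/1e3,z/1e3])
E
python3 - <<'E'
from h import *
c=dict(np.load('/tmp/side.npz')); i=cv2.imread('pics/side1.png'); k=5
x0,y0=250,60
o=cv2.resize(i[y0:y0+110,x0:x0+150],None,fx=k,fy=k,interpolation=3)
p=np.array(sense()['tcp_pos'])
for X,col in((p-[0,0,.008],(0,0,255)),(p,(0,255,0)),(d2w(55,-45,93),(255,0,0)),(d2w(22,-106,93),(255,255,0))):
    q=proj(c,X);print(q);cv2.circle(o,tuple(int(v) for v in (q-[x0,y0])*k),4,col,-1)
cv2.imwrite('pics/s1.png',o)
E
```

```text
[317.14842379 135.5044015 ]
[317.49680822 132.79335058]
[295.45735601 142.12542267]
[311.94286474 125.40893061]
```

View pics/s1.png

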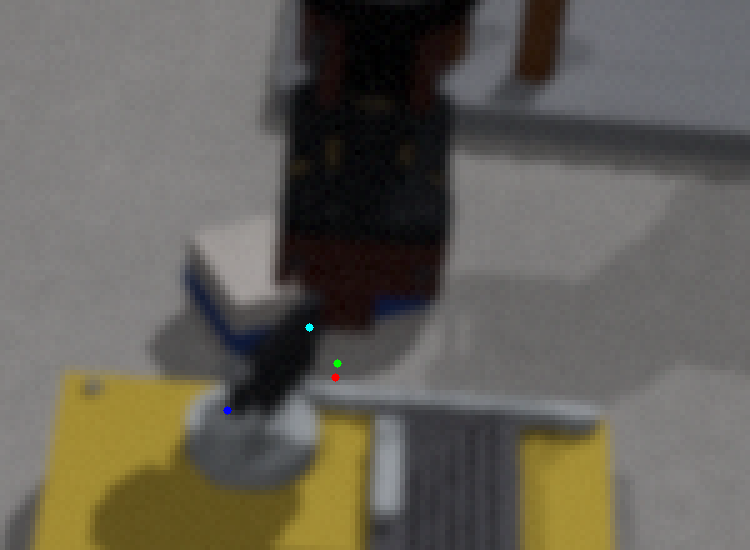

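The projected tip at (335,378) lies below the visible finger end at about (345,325). I'll check this against depth.

```bash
python3 - <<'E'
from h import *
st()
c=dict(np.load('/tmp/side.npz'))
Ri=np.array([[np.cos(Q[2]),np.sin(Q[2])],[-np.sin(Q[2]),np.cos(Q[2])]])
for u,v in((300,256),(350,310),(350,320),(350,330),(350,240),(330,270),(420,270),(300,310),(380,340)):
    w=world(c,250+u/5,60+v/5); print((u,v),(Ri@(w[:2]-Q[:2])*1e3).round(0),round(w[2]*1e3))
c=cap('side'); d=c['depth']
for u,v in((350,310),(350,320),(350,330),(350,350),(340,370)):
    w=world(c,250+u/5,60+v/5); print('now',(u,v),(Ri@(w[:2]-Q[:2])*1e3).round(0),round(w[2]*1e3))
E
```

```text
t 2.87 dock [  8.4 -86.3] z 89.6 F [-0.3  0.5] 0.1 xang 97.4 ydown [-0.003 -0.007 -1.   ] w 0.01 j [ -22.   26.   94.   -0.   60. -119.]
(300, 256) [32. -3.] 213
(350, 310) [  7. -75.] 130
(350, 320) [  6. -75.] 124
(350, 330) [  -1. -210.] 7
(350, 240) [14.  2.] 227
(330, 270) [19. -7.] 205
(420, 270) [-15.  -5.] 210
(300, 310) [ 28. -90.] 116
(380, 340) [ -17. -209.] 3
now (350, 310) [  6. -79.] 127
now (350, 320) [  6. -80.] 120
now (350, 330) [  -1. -213.] 4
now (350, 350) [  -2. -204.] -1
now (340, 370) [   3. -183.] 3
```

```bash
python3 -m handwheel '[{"claw":1,"travel":[0,0.008,0],"rotation":[0,0,0]},{"claw":1,"travel":[0,0,0],"rotation":[0,0,0]},{"claw":1,"travel":[0,0,0],"rotation":[0,0,0]},{"claw":1,"travel":[0,0,0],"rotation":[0,0,0]},{"claw":1,"travel":[0,0,0],"rotation":[0,0,0]},{"claw":1,"travel":[0,0,0],"rotation":[0,0,0]},{"claw":1,"travel":[0,0,0],"rotation":[0,0,0]},{"claw":1,"travel":[0,0,0],"rotation":[0,0,0]}]'
cat >> h.py <<'E'
def cloud(c):
    d=c['depth']; h,w=d.shape; f=h/2/np.tan(np.radians(c['vfov'])/2)
    v,u=np.mgrid[:h,:w]; K=np.array([[f,0,c['cx']],[0,f,c['cy']],[0,0,1.]])
    p=cv2.undistortPoints(np.stack([u,v],-1).reshape(-1,1,2).astype(float),K,np.array([float(c['k1']),0,0,0]))[:,0]
    X=np.c_[p,np.ones(len(p))]*d.reshape(-1,1); m=d.ravel()>0
    X=(X-np.array(c['t']))@np.array(c['R']); X=X[m]
    a,b=np.cos(Q[2]),np.sin(Q[2]); xy=(X[:,:2]-Q[:2])@np.array([[a,-b],[b,a]])
    return np.c_[xy,X[:,2]]*1e3, c['image'].reshape(-1,3)[m]
E
python3 - <<'E'
from h import *
st()
for n in('side','top'):
    P,_=cloud(cap(n)); m=(abs(P[:,0]-8)<45)&(P[:,1]>-140)&(P[:,1]<20)&(P[:,2]>72)
    P=P[m]
    for z in range(75,260,10):
        q=P[abs(P[:,2]-z)<5]
        if len(q):print(n,z,len(q),'x',q[:,0].min().round(),q[:,0].max().round(),'y',q[:,1].min().round(),q[:,1].max().round())
E
```

```text
t: 3.58
tcp_pos: [0.5718, -0.1623, 0.0866]
tcp_rot: [[-0.129, 0.007, -0.992], [0.992, -0.011, -0.13], [-0.011, -1.0, -0.005]]
contact_force: [0.3, 0.5, 0.6]
grip_width: 0.003
t 3.58 dock [ 12.5 -88.4] z 86.6 F [0.4 0.4] 0.6 xang 97.4 ydown [ 0.007 -0.011 -1.   ] w 0.0 j [ -22.   26.   94.   -0.   59. -119.]
side 75 160 x -37.0 52.0 y -105.0 15.0
side 85 70 x -37.0 53.0 y -108.0 -10.0
side 95 60 x 20.0 52.0 y -105.0 -34.0
side 105 49 x 24.0 53.0 y -95.0 -43.0
side 115 93 x 3.0 53.0 y -108.0 -38.0
side 125 41 x 4.0 49.0 y -83.0 -42.0
side 135 28 x 3.0 25.0 y -83.0 -77.0
side 195 50 x -18.0 46.0 y -14.0 -4.0
side 205 135 x -18.0 47.0 y -10.0 -4.0
side 215 226 x -19.0 47.0 y -139.0 -0.0
side 225 257 x -19.0 47.0 y -114.0 2.0
side 235 621 x -18.0 47.0 y -127.0 5.0
side 245 159 x -15.0 46.0 y -117.0 4.0
side 255 96 x -9.0 34.0 y -90.0 -66.0
top 75 58 x -37.0 52.0 y -90.0 19.0
top 85 13 x 25.0 53.0 y -92.0 -32.0
top 95 2 x 49.0 53.0 y -34.0 -34.0
top 105 1 x 27.0 27.0 y -90.0 -90.0
top 115 13 x 4.0 53.0 y -78.0 -43.0
top 125 23 x 4.0 24.0 y -78.0 -76.0
top 135 28 x 4.0 25.0 y -79.0 -76.0
top 145 7 x 5.0 25.0 y -79.0 -76.0
top 185 1 x 20.0 20.0 y -60.0 -60.0
top 195 42 x -17.0 26.0 y -62.0 -59.0
top 205 70 x -19.0 47.0 y -61.0 -37.0
top 215 431 x -20.0 47.0 y -93.0 1.0
top 225 103 x -18.0 47.0 y -88.0 4.0
top 235 1360 x -18.0 47.0 y -71.0 4.0
top 245 20 x -10.0 35.0 y -70.0 -69.0
```

Both cameras put the fingertips at about 112 mm (TCP z + 25) and agree with the state sideways. I'll trust the cameras for height. The arm also drifted forward, so I'll back off 13 mm and lower in small steps.

```bash
cat >> h.py <<'E'
def tip():
    st(); s=sense(); 
    a=np.array([np.cos(Q[2]),np.sin(Q[2])]);d=np.array(s['tcp_pos'][:2])-Q[:2];x=a@d*1e3;y=(-a[1]*d[0]+a[0]*d[1])*1e3
    for n in('side','top'):
        P,C=cloud(cap(n)); m=(abs(P[:,0]-x)<12)&(abs(P[:,1]-y)<18)&(P[:,2]>73)&(P[:,2]<180);P=P[m]
        if len(P):print(n,len(P),'zmin',P[:,2].min().round(),'x',P[:,0].min().round(),P[:,0].max().round(),'y',P[:,1].min().round(),P[:,1].max().round())
E
python3 -m handwheel '[{"claw":1,"travel":[0.002,0,0.0065],"rotation":[0,0,0]},{"claw":1,"travel":[0.002,0,0.0065],"rotation":[0,0,0]},{"claw":1,"travel":[0,0.004,0],"rotation":[0,0,0]},{"claw":1,"travel":[0,0.004,0],"rotation":[0,0,0]},{"claw":1,"travel":[0,0.004,0],"rotation":[0,0,0]},{"claw":1,"travel":[0,0.004,0],"rotation":[0,0,0]},{"claw":1,"travel":[0,0.002,0],"rotation":[0,0,0]},{"claw":1,"travel":[0,0,0],"rotation":[0,0,0]}]' >/dev/null
python3 -c "from h import *;tip()"
```

```text
t 4.35 dock [ -2.8 -83.6] z 66.0 F [-0.5  0.3] 0.9 xang 97.4 ydown [ 0.006 -0.01  -1.   ] w 0.01 j [ -23.   27.   97.   -1.   55. -120.]
side 63 zmin 97.0 x -12.0 9.0 y -78.0 -72.0
top 47 zmin 97.0 x -11.0 9.0 y -73.0 -71.0
```

```bash
python3 -m handwheel '[{"claw":1,"travel":[0,0.003,0],"rotation":[0,0,0]},{"claw":1,"travel":[0,0.003,0],"rotation":[0,0,0]},{"claw":1,"travel":[0,0.003,0],"rotation":[0,0,0]},{"claw":1,"travel":[0,0.002,0],"rotation":[0,0,0]},{"claw":1,"travel":[0,0,0],"rotation":[0,0,0]},{"claw":1,"travel":[0,0,0],"rotation":[0,0,0]},{"claw":1,"travel":[0,0,0],"rotation":[0,0,0]},{"claw":1,"travel":[0,0,0],"rotation":[0,0,0]}]' >/dev/null
python3 -c "from h import *;tip()"
```

```text
t 5.12 dock [ -1.7 -84.2] z 54.5 F [0.4 0.4] -0.1 xang 97.4 ydown [ 0.007 -0.011 -1.   ] w 0.01 j [ -23.   28.   98.   -1.   54. -120.]
side 58 zmin 85.0 x -11.0 10.0 y -79.0 -72.0
top 40 zmin 84.0 x -10.0 9.0 y -74.0 -72.0
```

```bash
cat >> h.py <<'E'
def way(th,r=50,extra=0):
    u=np.array([np.cos(th),np.sin(th)]);n=np.array([-u[1],u[0]]);s=4+10*abs(n[0])+13.5*abs(n[1])+extra
    return np.array([55,-45])+r*u-s*n
E
python3 - <<'E'
from h import *
p=None
for th in np.arange(-2.07,0.1,.115):
    w=way(th); print(round(th,2),w.round(1),None if p is None else (w-p).round(1)); p=w
E
```

```text
-2.07 [ 14.2 -79.7] None
-1.95 [ 19.3 -84.5] [ 5.1 -4.8]
-1.84 [ 25.1 -88.6] [ 5.8 -4.1]
-1.72 [ 31.6 -92. ] [ 6.5 -3.3]
-1.61 [ 38.5 -94.4] [ 7.  -2.4]
-1.5 [ 43.8 -96. ] [ 5.3 -1.6]
-1.38 [ 48.4 -97.2] [ 4.6 -1.2]
-1.26 [ 53.3 -98. ] [ 4.9 -0.8]
-1.15 [ 58.4 -98.3] [ 5.1 -0.3]
-1.03 [ 63.8 -97.9] [5.4 0.3]
-0.92 [ 69.3 -97. ] [5.5 1. ]
-0.8 [ 74.8 -95.3] [5.6 1.7]
-0.69 [ 80.3 -92.9] [5.5 2.4]
-0.57 [ 85.7 -89.6] [5.3 3.2]
-0.46 [ 90.7 -85.6] [5. 4.]
-0.34 [ 95.3 -80.8] [4.6 4.8]
-0.23 [ 99.3 -75.3] [4.  5.5]
-0.12 [102.5 -69.2] [3.3 6.1]
0.0 [105.  -62.5] [2.5 6.7]
```

```bash
python3 -m handwheel '[{"claw":1,"travel":[0.001,0,-0.006],"rotation":[0,0,0]},{"claw":1,"travel":[0.001,0,-0.006],"rotation":[0,0,0]},{"claw":1,"travel":[-0.002,0,-0.005],"rotation":[0,0,0]},{"claw":1,"travel":[-0.003,0,-0.005],"rotation":[0,0,0]},{"claw":1,"travel":[-0.003,0,-0.0055],"rotation":[0,0,0]},{"claw":1,"travel":[-0.003,0,-0.006],"rotation":[0,0,0]},{"claw":1,"travel":[-0.002,0,-0.006],"rotation":[0,0,0]},{"claw":1,"travel":[-0.001,0,-0.005],"rotation":[0,0,0]}]' >/dev/null
python3 - <<'E'
from h import *
tip()
c=dict(np.load('/tmp/side.npz'));i=cv2.cvtColor(c['image'],cv2.COLOR_RGB2BGR)
cv2.imwrite('pics/s2.png',cv2.resize(i[90:230,235:395],None,fx=4,fy=4,interpolation=3))
E
```

```text
t 5.88 dock [ 37.4 -91.9] z 53.8 F [-7.   0.6] 5.8 xang 97.5 ydown [-0.011 -0.004 -1.   ] w 0.01 j [ -21.   31.   92.   -1.   58. -119.]
side 64 zmin 73.0 x 28.0 48.0 y -93.0 -76.0
top 48 zmin 84.0 x 29.0 49.0 y -82.0 -80.0
```

View pics/s2.png

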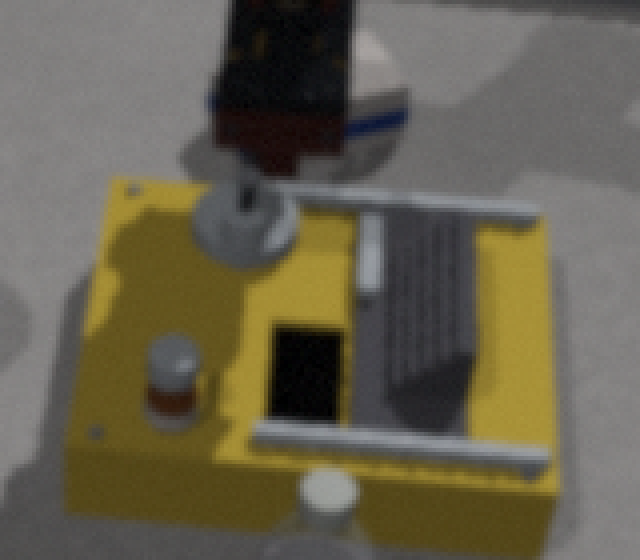

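The finger is pushing with 7 N, and the fin has turned to point straight right (hub near (247,190)). I'll continue round the arc.

```bash
python3 -m handwheel '[{"claw":1,"travel":[-0.0025,0,-0.006],"rotation":[0,0,0]},{"claw":1,"travel":[-0.002,0,-0.006],"rotation":[0,0,0]},{"claw":1,"travel":[-0.001,0,-0.006],"rotation":[0,0,0]},{"claw":1,"travel":[-0.001,0,-0.006],"rotation":[0,0,0]},{"claw":1,"travel":[0,0,-0.006],"rotation":[0,0,0]},{"claw":1,"travel":[0.0005,0,-0.006],"rotation":[0,0,0]},{"claw":1,"travel":[0.001,0,-0.006],"rotation":[0,0,0]},{"claw":1,"travel":[0.002,0,-0.006],"rotation":[0,0,0]}]' >/dev/null
python3 -c "from h import *;st()"
```

```text
t 6.65 dock [ 68.8 -90.6] z 48.8 F [-6.6 -1. ] 3.6 xang 97.7 ydown [-0.049  0.002 -0.999] w 0.01 j [ -20.   34.   86.   -1.   63. -117.]
```

```bash
python3 -m handwheel '[{"claw":1,"travel":[-0.001,-0.003,-0.006],"rotation":[-0.025,0,0]},{"claw":1,"travel":[0,-0.002,-0.0065],"rotation":[-0.025,0,0]},{"claw":1,"travel":[0.001,-0.001,-0.0065],"rotation":[-0.005,0,0]},{"claw":1,"travel":[0.002,0,-0.0065],"rotation":[-0.005,0,0]},{"claw":1,"travel":[0.0035,0,-0.006],"rotation":[0,0,0]},{"claw":1,"travel":[0.005,0,-0.005],"rotation":[0,0,0]},{"claw":1,"travel":[0.005,0,-0.005],"rotation":[0,0,0]},{"claw":1,"travel":[0.005,0,-0.004],"rotation":[0,0,0]}]' >/dev/null
python3 - <<'E'
from h import *
tip()
c=dict(np.load('/tmp/side.npz'));i=cv2.cvtColor(c['image'],cv2.COLOR_RGB2BGR)
cv2.imwrite('pics/s3.png',cv2.resize(i[90:230,235:395],None,fx=4,fy=4,interpolation=3))
E
```

```text
t 7.32 dock [105.3 -75.4] z 49.6 F [-4.2 -2.2] 1.0 xang 97.8 ydown [-0.01   0.003 -1.   ] w 0.01 j [ -17.   35.   84.   -0.   62. -115.]
side 5 zmin 78.0 x 112.0 117.0 y -60.0 -58.0
top 10 zmin 113.0 x 105.0 117.0 y -60.0 -58.0
```

View pics/s3.png

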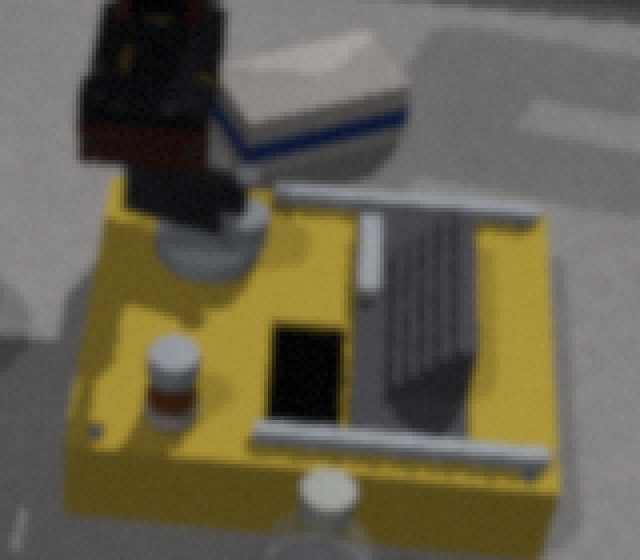

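The fin now points nearly forward, running from (245,190) to (130,200) beside the finger. I'll push a little more to the left and then measure its angle from depth.

```bash
python3 -m handwheel '[{"claw":1,"travel":[0.004,-0.001,0],"rotation":[0,0,0]},{"claw":1,"travel":[0.004,-0.001,0],"rotation":[0,0,0]},{"claw":1,"travel":[0.0035,0,0],"rotation":[0,0,0]},{"claw":1,"travel":[0.002,0,0],"rotation":[0,0,0]},{"claw":1,"travel":[-0.004,0,-0.001],"rotation":[0,0,0]},{"claw":1,"travel":[-0.012,0,-0.002],"rotation":[0,0,0]},{"claw":1,"travel":[-0.002,-0.02,0],"rotation":[0,0,0]},{"claw":1,"travel":[0,-0.03,0],"rotation":[0,0,0]}]' >/dev/null
cat >> h.py <<'E'
def fin():
    for n in('side','top'):
        P,C=cloud(cap(n)); d=P[:,:2]-[55,-45]; r=np.hypot(*d.T)
        m=(P[:,2]>92)&(P[:,2]<122)&(r<80)&(r>18)&(C.max(1)<75); a=d[m]
        if len(a):
            t=np.arctan2(a[:,1],a[:,0]); print(n,len(a),'fin angle med',np.median(t).round(2),np.percentile(t,[5,95]).round(2),'r',r[m].max().round(),'tip pts',np.median(t[r[m]>50]).round(2))
E
python3 -c "from h import *;st();fin()"
```

```text
t 8.08 dock [108.1 -79.1] z 96.7 F [ 0.6 -0.1] 0.8 xang 97.8 ydown [-0.014  0.007 -1.   ] w 0.01 j [ -18.   33.   81.    0.   67. -116.]
side 235 fin angle med 0.02 [-0.09  0.13] r 68.0 tip pts 0.01
top 85 fin angle med 0.05 [-0.13  0.15] r 41.0 tip pts nan
  return _methods._mean(a, axis=axis, dtype=dtype,
  ret = ret.dtype.type(ret / rcount)
```

The fin is at about 0.01 rad. Next I'll raise the tool and move it behind the heel.

```bash
python3 -m handwheel '[{"claw":1,"travel":[0,-0.035,0],"rotation":[0,0,0]},{"claw":1,"travel":[0,-0.015,0.005],"rotation":[0,0,0]},{"claw":1,"travel":[0.013,0,0.034],"rotation":[0,0,0]},{"claw":1,"travel":[0.013,0,0.034],"rotation":[0,0,0]},{"claw":1,"travel":[0.013,0,0.034],"rotation":[0,0,0]},{"claw":1,"travel":[0.013,0,0.034],"rotation":[0,0,0]},{"claw":1,"travel":[0.013,0,0.034],"rotation":[0,0,0]},{"claw":1,"travel":[0.013,0,0.03],"rotation":[0,0,0]}]' >/dev/null
python3 -c "from h import *;st();fin()" 2>/dev/null
```

```text
t 8.85 dock [-89.1  -5.7] z 154.6 F [-0.4  0.2] 0.6 xang 97.8 ydown [ 0.013  0.003 -1.   ] w 0.0 j [ -20.   12.  106.    0.   62. -118.]
side 235 fin angle med 0.02 [-0.1   0.14] r 67.0 tip pts 0.0
top 181 fin angle med 0.01 [-0.11  0.12] r 68.0 tip pts -0.0
```

```bash
python3 -m handwheel '[{"claw":1,"travel":[0.005,0,0.004],"rotation":[0,0,0]},{"claw":1,"travel":[0,0.025,0],"rotation":[0,0,0]},{"claw":1,"travel":[0,0.03,0],"rotation":[0,0,0]},{"claw":1,"travel":[0,0.02,0],"rotation":[0,0,0]},{"claw":1,"travel":[0,0.01,0],"rotation":[0,0,0]},{"claw":1,"travel":[0,0.008,0],"rotation":[0,0,0]},{"claw":1,"travel":[0,0.005,0],"rotation":[0,0,0]},{"claw":1,"travel":[0,0,0],"rotation":[0,0,0]}]' >/dev/null
python3 - <<'E' 2>/dev/null
from h import *
tip()
P,C=cloud(dict(np.load('/tmp/side.npz')));m=(P[:,2]>93)&(P[:,2]<102)&(P[:,0]<-30)&(P[:,0]>-75)&(abs(P[:,1])<50);print('heel top x',np.percentile(P[m][:,0],[3,97]))
c=dict(np.load('/tmp/side.npz'));i=cv2.cvtColor(c['image'],cv2.COLOR_RGB2BGR)
cv2.imwrite('pics/s4.png',cv2.resize(i[90:230,255:415],None,fx=4,fy=4,interpolation=3))
E
```

```text
t 9.62 dock [-87.4  -1.3] z 54.5 F [-0.4  0. ] 0.7 xang 97.7 ydown [ 0.022  0.002 -1.   ] w 0.0 j [ -20.   20.  112.    1.   46. -118.]
side 46 zmin 83.0 x -98.0 -75.0 y -2.0 10.0
heel top x [-68.19438017 -50.20287353]
```

View pics/s4.png

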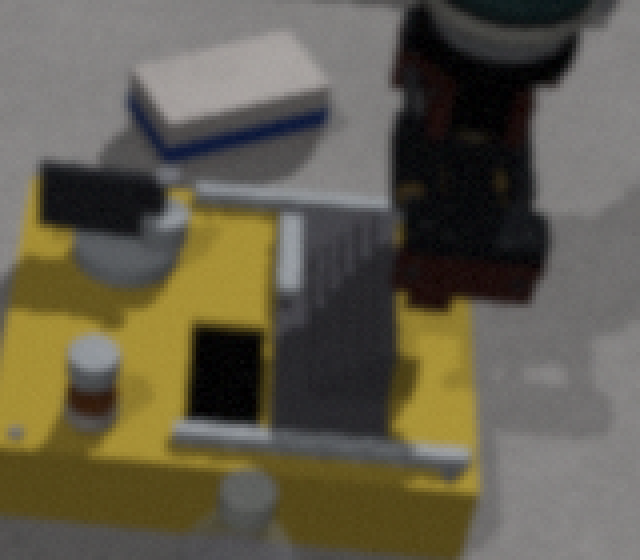

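The fin points straight ahead, with the hub at (165,190) and its end at (45,195). The fingertip is behind the heel at (430,300). I'll lower it 8 mm and push.

```bash
python3 -m handwheel '[{"claw":1,"travel":[0,0.006,0],"rotation":[0.015,0,0]},{"claw":1,"travel":[0,0.003,-0.004],"rotation":[0,0,0]},{"claw":1,"travel":[0,0,-0.006],"rotation":[0,0,0]},{"claw":1,"travel":[0,0,-0.007],"rotation":[0,0,0]},{"claw":1,"travel":[0,0,-0.007],"rotation":[0,0,0]},{"claw":1,"travel":[0,0,-0.007],"rotation":[0,0,0]},{"claw":1,"travel":[0,0,-0.007],"rotation":[0,0,0]},{"claw":1,"travel":[0,0,-0.007],"rotation":[0,0,0]}]' >/dev/null
python3 -c "from h import *;st();fin()" 2>/dev/null
```

```text
t 10.38 dock [-40.2  -2.3] z 47.5 F [-3.1 -1.6] 0.3 xang 97.7 ydown [ 0.003 -0.002 -1.   ] w 0.01 j [ -17.   24.  106.   -0.   49. -115.]
side 265 fin angle med 0.01 [-0.15  2.84] r 78.0 tip pts 0.0
top 196 fin angle med 0.01 [-0.11  0.16] r 77.0 tip pts 0.0
```

```bash
python3 -m handwheel '[{"claw":1,"travel":[0,0,-0.006],"rotation":[0,0,0]},{"claw":1,"travel":[0,0,-0.006],"rotation":[0,0,0]},{"claw":1,"travel":[0,0,-0.006],"rotation":[0,0,0]},{"claw":1,"travel":[0,0,-0.004],"rotation":[0,0,0]},{"claw":1,"travel":[0,0,-0.003],"rotation":[0,0,0]},{"claw":1,"travel":[0,0,-0.003],"rotation":[0,0,0]},{"claw":1,"travel":[0,0,-0.003],"rotation":[0,0,0]},{"claw":1,"travel":[0,0,-0.003],"rotation":[0,0,0]}]' >/dev/null
python3 -c "from h import *;st();fin()" 2>/dev/null
```

```text
t 11.15 dock [-32.7  -1.3] z 47.2 F [-11.9  -3.9] 8.6 xang 98.2 ydown [-0.048 -0.007 -0.999] w 0.0 j [ -16.   26.  103.   -1.   54. -113.]
side 232 fin angle med 0.02 [-0.11  0.13] r 67.0 tip pts 0.0
top 191 fin angle med 0.01 [-0.11  0.14] r 68.0 tip pts 0.0
```

Motion has stalled at about 12 N. I'll look before doing anything else.

```bash
python3 - <<'E' 2>/dev/null
from h import *
a=cap('side');b=cap('top')
i=cv2.cvtColor(a['image'],cv2.COLOR_RGB2BGR)[90:230,245:395];j=cv2.cvtColor(b['image'],cv2.COLOR_RGB2BGR)[170:330,240:400]
cv2.imwrite('pics/s5.png',np.hstack([cv2.resize(i,(400,373),interpolation=3),cv2.resize(j,(373,373),interpolation=3)]))
P,C=cloud(b);m=(P[:,2]>93)&(P[:,2]<102)&(P[:,0]<0)&(P[:,0]>-75)&(P[:,1]>15)&(P[:,1]<50);print('heel top x',np.percentile(P[m][:,0],[3,97]))
P,C=cloud(a);m=(P[:,2]>93)&(P[:,2]<102)&(P[:,0]<0)&(P[:,0]>-75)&(P[:,1]>15)&(P[:,1]<50);print('heel top x',np.percentile(P[m][:,0],[3,97]))
m=(abs(P[:,0]+25)<18)&(abs(P[:,1]+1)<16)&(P[:,2]>100)&(P[:,2]<185);print(P[m].min(0),P[m].max(0))
E
```

```text
heel top x [-17.39243928 -13.82454902]
heel top x [-17.34796187  -3.44985112]
[-38.49759986   8.95509326 178.61156201] [-13.18774544  14.94143505 183.11009005]
```

View pics/s5.png

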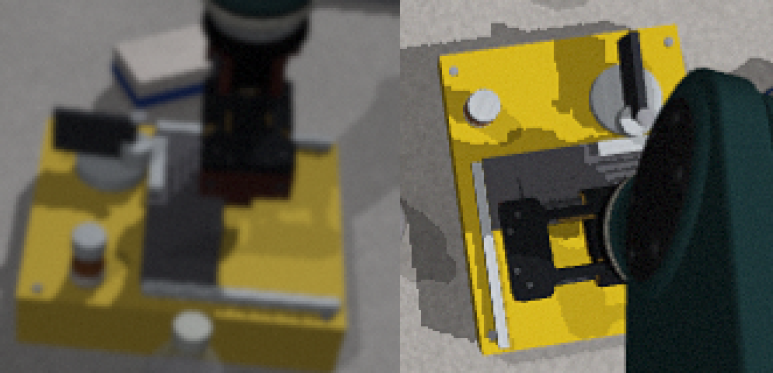

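The heel's rear edge is at -17, so the cover has moved about 51 mm. The nose, at (620,147) in the right half, is close to the disc. I'll measure the gap.

```bash
python3 - <<'E' 2>/dev/null
from h import *
st()
for n in('top','side'):
    P,C=cloud(dict(np.load('/tmp/%s.npz'%n)))
    for y in range(-80,-5,8):
        m=(abs(P[:,1]-y)<4)&(P[:,2]>57)&(P[:,2]<120)&(P[:,0]>5)&(P[:,0]<75)
        q=P[m];q=q[np.argsort(q[:,0])]
        print(n,y,' '.join('%d:%d%s'%(a,c,'*' if C[m][np.argsort(P[m][:,0])][k].mean()>110 else '') for k,(a,b,c) in enumerate(q)))
    m=(abs(P[:,1]-45)<8)&(P[:,2]>57)&(P[:,2]<68)&(P[:,0]>-40)&(P[:,0]<80);print('plate x',P[m][:,0].min(),P[m][:,0].max())
E
```

```text
t 11.35 dock [-32.7  -1.3] z 47.2 F [-12.5  -3.4] 9.2 xang 98.2 ydown [-0.048 -0.007 -0.999] w 0.01 j [ -16.   26.  103.   -1.   54. -113.]
top -80 71:57*
top -72 59:70* 61:70* 62:71* 63:68* 64:70* 65:69* 65:69* 66:70* 66:70* 67:69* 68:70* 69:68* 69:69* 70:70* 70:70* 71:69* 71:68* 72:70* 72:70* 73:70* 74:70* 74:70*
top -64 43:57* 55:69* 57:69* 59:71* 59:68* 61:70* 61:68* 63:70* 63:69* 63:70* 64:68* 65:71* 65:68* 66:68* 67:71* 67:70* 68:70* 69:69* 69:69* 70:70* 71:70* 71:69* 73:71* 73:69* 73:69*
top -56 33:67* 35:70* 37:68* 39:70* 39:70* 40:67* 41:69* 41:67* 41:69* 46:91* 47:89* 48:88*
top -48 23:61 23:64 23:62 24:60 25:62 25:61 26:61 27:62 27:59 27:59 28:61 28:61 29:62 29:63 30:67* 30:68* 30:68* 32:69* 32:69* 32:67* 33:68* 34:70* 34:70* 34:69* 35:71* 36:70* 36:68* 36:67* 36:70* 37:66* 38:69* 38:69* 38:69* 38:69* 40:70* 40:70* 40:69* 42:70* 42:88* 43:89* 43:89* 44:88* 44:89* 45:89* 45:90* 46:90* 46:89* 46:90* 47:89* 48:88* 48:90* 48:116* 48:89* 48:116* 49:88* 49:114* 50:116* 50:115* 50:116* 51:116* 52:117* 52:115* 52:116* 53:90* 53:117* 53:117* 54:117* 54:116* 55:115* 55:115* 56:115* 
[... 9062 characters left out ...]
69 35:71 35:71* 36:61 36:64 36:68 37:68 37:70* 38:63 38:63 39:67 39:70 39:69* 39:71* 40:63 41:63 41:67 41:67 41:71 41:72 43:57 56:57 58:60 58:63 59:68 60:60 61:66 61:69 61:73 62:62 63:63 63:68 63:69 63:72 65:60 65:63 65:65 65:67 65:71 67:58 67:63 67:67 67:71 68:71 69:59 69:61 69:64 69:65 69:71 70:71 71:58 71:61 71:61 71:68 72:71 73:57 73:59 74:63 74:67 74:72
side -8 5:86 6:86 6:87 7:85 8:85 9:77 9:77 11:77 11:77 11:79 13:77 13:79 15:71 17:70 17:68 17:70 19:72 19:70 19:73 21:70 21:71 21:71 23:62 23:62 23:63 25:61 25:62 25:62 27:62 27:62 29:59 29:61 29:61 31:62 31:64 32:63 33:60 33:59 34:62 36:60 36:62 38:61 38:59 38:63 40:61 40:62 40:61 59:57 64:57
plate x -36.58824760136661 65.84545492560062
```

The nose front is at x ≈ 42 and the disc's nearest rim is at about 45, so they don't touch. With the cam at 0.5 rad the rim would reach x = 42.5, and that is where the nose must stand when home. So the 12 N is the rigid stop: the cover started about 14 mm forward and is now home. I'll back off and check.

```bash
python3 -m handwheel '[{"claw":1,"travel":[0,0,0.006],"rotation":[0,0,0]},{"claw":1,"travel":[0,0,0.015],"rotation":[0,0,0]},{"claw":1,"travel":[0,0,0.02],"rotation":[0,0,0]},{"claw":1,"travel":[0,-0.025,0.01],"rotation":[0,0,0]},{"claw":1,"travel":[0,-0.035,0],"rotation":[0,0,0]},{"claw":1,"travel":[0,-0.035,0],"rotation":[0,0,0]},{"claw":1,"travel":[0,-0.01,0],"rotation":[0,0,0]},{"claw":1,"travel":[0,0,0],"rotation":[0,0,0]}]' >/dev/null
python3 - <<'E' 2>/dev/null
from h import *
st();fin()
for n in('side','top'):
    P,C=cloud(dict(np.load('/tmp/%s.npz'%n)))
    m=(P[:,2]>93)&(P[:,2]<102)&(P[:,0]<20)&(P[:,0]>-75)&(P[:,1]>15)&(P[:,1]<50);print('heel',P[m][:,0].min())
    m=(P[:,2]>66)&(P[:,2]<74)&(P[:,0]<43.5)&(P[:,0]>28)&(P[:,1]>-35)&(P[:,1]<-16);print('nose',np.percentile(P[m][:,0],[3,97]))
    m=(P[:,2]>66)&(P[:,2]<74)&(P[:,0]>25)&(P[:,0]<43.5)&(P[:,1]<-16)&(P[:,1]>-80);print(P[m][:,0].max())
c=dict(np.load('/tmp/top.npz'));i=cv2.cvtColor(c['image'],cv2.COLOR_RGB2BGR)
cv2.imwrite('pics/t6.png',cv2.resize(i[110:330,210:470],None,fx=2.7,fy=2.7,interpolation=3))
E
```

```text
t 12.02 dock [-75.2  -1.4] z 159.7 F [ 0.4 -0.6] -0.3 xang 98.0 ydown [-0.037 -0.005 -0.999] w 0.01 j [ -18.   14.  102.   -1.   66. -116.]
side 369 fin angle med 0.04 [-0.23  3.  ] r 80.0 tip pts 2.51
top 224 fin angle med 0.02 [-0.14  2.83] r 79.0 tip pts 0.01
heel -17.429364356018244
nose [31.05446097 41.72556609]
43.32575104881021
heel -17.45637527684292
nose [30.72243323 41.73984   ]
42.197196225952666
```

View pics/t6.png

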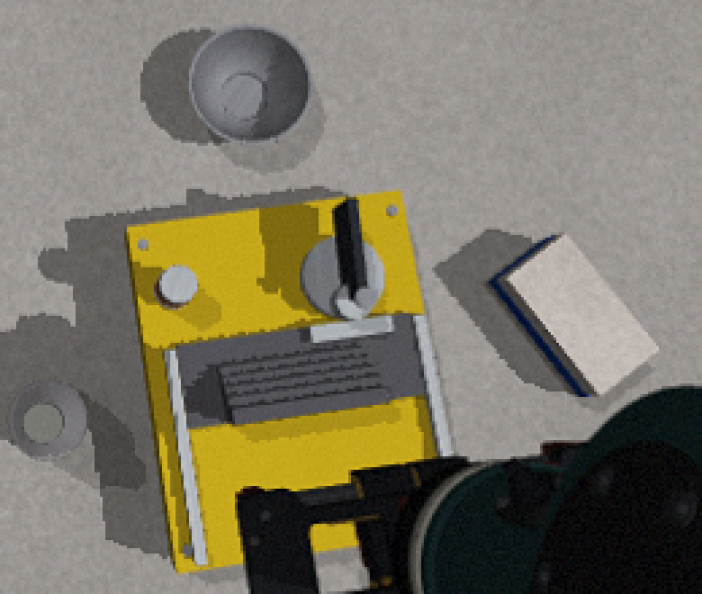

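The opening is fully covered. The fin points straight away from the cover, from the hub at (350,305) to its end at (347,200). The vial, bottle, carton and bowl are where they were, and the arm is clear.

```bash
python3 -c "
from workcell import job; print(job.job_done())"
```

```text
the job is handed in; nothing more can be done
None
```

I pushed the fin round with the closed fingertips from about -2.07 rad to about 0.01 rad. Only then did I push the cover forward by its heel until it stopped. I backed off and handed the job in at about 12 s on the robot's clock; no verdict was reported.

**Last checks**
- **Cam:** the fin read about 0.01 rad from depth points at its end, and the final top picture shows it pointing straight away from the cover.
- **Cover:** it covers the opening and stayed put after I backed off. The nose front is at dock x ≈ 42, about 3 mm clear of the cam's rim.
- **Bystanders:** vial, bottle, carton and bowl looked unmoved in the final picture. I did not re-measure their positions.
- **Robot:** the arm was clear, with contact force near zero.

**What disagreed**
- **Finger height:** both cameras put the closed fingertips 25–31 mm above the reported TCP, where the stated geometry puts them 8 mm below it. I worked from the cameras.
- **Cover travel:** it moved only about 51 mm, not 65, so I take it to have started about 14 mm forward. That it is fully home is inferred from it holding still against about 12 N, and from the nose standing where the cam geometry puts it when home.
- **Final fin reading:** the side camera's last value for the fin's end was spoiled by other dark points, probably the gripper. I relied on the top camera and earlier side readings, which agreed.

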